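# Put the spotting bench back in order

### The job

Sort the stain-removal bench: white bottles and the white-bristled brush belong in the blue caddy, amber bottles and the black-bristled brush in the red one. Lift the amber bottle that was wrongly put in the blue caddy's row out past its neighbours and stand it in a free well of the red caddy, stand the loose white bottle with the blue cap in the well it leaves, and lay each brush flat, bristles up, in the long front bay of its caddy. Set things down rather than dropping them, and leave the other bottles standing where they are.

Things in the scene. Friction and masses are not known exactly. Their poses are not given: they have to be found in the camera images.
- wet_caddy: Blue plastic caddy fixed to the bench, 170 (x) by 202 mm (y); all three wells taken at the start. Origin: centre of its underside on the bench, z up. In its frame, mm: Bottle wells at (50,-66), (50,0), (50,66), each 62x62 inside, 4 mm walls to 38 high. Brush bay at the -x side: 96 (x) by 194 (y) inside, centre (-33,0), lips to 20 high. Floor 4 thick.
- dry_caddy: Red plastic caddy fixed to the bench, 170 (x) by 202 mm (y); wells (50,-66) and (50,0) are empty. Origin: centre of its underside on the bench, z up. In its frame, mm: Bottle wells at (50,-66), (50,0), (50,66), each 62x62 inside, 4 mm walls to 38 high. Brush bay at the -x side: 96 (x) by 194 (y) inside, centre (-33,0), lips to 20 high. Floor 4 thick.
- amber_bottle: Amber (brown) bottle with red cap and cream label, in any one of the three wells of the blue caddy; about 22 mm between bottles, so fingers fit only before and behind it (along the caddy's x). 44 mm diameter, sides straight to 78 mm up, 27 mm cap, 108 mm tall, about 130 g; origin at the centre of its foot, z up.
- white_bottle: White bottle with a blue cap and blue label, standing loose on the bench between the caddies. 44 mm diameter, sides straight to 78 mm up, 27 mm cap, 108 mm tall, about 130 g; origin at the centre of its foot, z up.
- white_brush: Brush with white bristles, on the bench between the caddies. Lies on its back, bristles up, 150 mm long along x: handle 18 wide, 14 thick, x -75 to 25; head 26 wide to x = 75; bristles to 32 high; about 60 g. Origin: mid-length on the underside, on the handle (grip here); x towards the head, z up.
- black_brush: Brush with black bristles, on the bench between the caddies. Lies on its back, bristles up, 150 mm long along x: handle 18 wide, 14 thick, x -75 to 25; head 26 wide to x = 75; bristles to 32 high; about 60 g. Origin: mid-length on the underside, on the handle (grip here); x towards the head, z up.
- green_cap_bottle: White bottle with a green cap, in a well of the blue caddy; it stays. 44 mm diameter, sides straight to 78 mm up, 27 mm cap, 108 mm tall, about 130 g; origin at the centre of its foot, z up.
- yellow_cap_bottle: White bottle with a yellow cap, in a well of the blue caddy; it stays. 44 mm diameter, sides straight to 78 mm up, 27 mm cap, 108 mm tall, about 130 g; origin at the centre of its foot, z up.
- black_cap_bottle: Amber bottle with a black cap, in the well at y = +66 mm of the red caddy; it stays. 44 mm diameter, sides straight to 78 mm up, 27 mm cap, 108 mm tall, about 130 g; origin at the centre of its foot, z up.
There are look-alikes about, which are no part of the job. Leave any pink or purple look-alike of the black_brush alone.

How it is judged:
At the end, for the whole second after the job is handed in: Red-capped amber bottle in a red-caddy well and blue-capped white bottle in a blue-caddy well, upright, on the floor, within 14 mm of centre; white brush flat, bristles up, in the blue bay, black one in the red; all released, at rest; the other three bottles upright in their wells (x of amber_bottle in the frame of dry_caddy between 0.036 and 0.064 m and (y of amber_bottle in the frame of dry_caddy between -0.08 and -0.052 m or y of amber_bottle in the frame of dry_caddy between -0.014 and 0.014 m or y of amber_bottle in the frame of dry_caddy between 0.052 and 0.08 m) and z of each of amber_bottle, black_brush, black_cap_bottle in the frame of dry_caddy below 0.012 m and angle between each of amber_bottle, white_bottle, green_cap_bottle, yellow_cap_bottle, black_cap_bottle's own z axis and vertical below 0.12 rad and linear speed of each of amber_bottle, white_bottle, white_brush, black_brush, green_cap_bottle, yellow_cap_bottle, black_cap_bottle below 0.02 m/s and contact force between each of amber_bottle, white_bottle, white_brush, black_brush, green_cap_bottle, yellow_cap_bottle, black_cap_bottle and the fingers below 0.05 N and x of white_bottle in the frame of wet_caddy between 0.036 and 0.064 m and (y of white_bottle in the frame of wet_caddy between -0.08 and -0.052 m or y of white_bottle in the frame of wet_caddy between -0.014 and 0.014 m or y of white_bottle in the frame of wet_caddy between 0.052 and 0.08 m) and z of each of white_bottle, white_brush, green_cap_bottle, yellow_cap_bottle in the frame of wet_caddy below 0.012 m and x of white_brush in the frame of wet_caddy between -0.075 and 0.009 m and y of white_brush in the frame of wet_caddy between -0.07 and 0.07 m and angle between each of white_brush, black_brush's own z axis and vertical below 0.15 rad and x of black_brush in the frame of dry_caddy between -0.075 and 0.009 m and y of black_brush in the frame of dry_caddy between -0.07 and 0.07 m and x of green_cap_bottle in the frame of wet_caddy between 0.036 and 0.064 m and (y of green_cap_bottle in the frame of wet_caddy between -0.08 and -0.052 m or y of green_cap_bottle in the frame of wet_caddy between -0.014 and 0.014 m or y of green_cap_bottle in the frame of wet_caddy between 0.052 and 0.08 m) and x of yellow_cap_bottle in the frame of wet_caddy between 0.036 and 0.064 m and (y of yellow_cap_bottle in the frame of wet_caddy between -0.08 and -0.052 m or y of yellow_cap_bottle in the frame of wet_caddy between -0.014 and 0.014 m or y of yellow_cap_bottle in the frame of wet_caddy between 0.052 and 0.08 m) and x of black_cap_bottle in the frame of dry_caddy between 0.036 and 0.064 m and (y of black_cap_bottle in the frame of dry_caddy between -0.08 and -0.052 m or y of black_cap_bottle in the frame of dry_caddy between -0.014 and 0.014 m or y of black_cap_bottle in the frame of dry_caddy between 0.052 and 0.08 m)); the robot touches nothing.
It fails at once if a bottle that stays was knocked over, lifted out or moved more than 35 mm (distance of any of green_cap_bottle, yellow_cap_bottle, black_cap_bottle from where it was at the start of the episode above 0.035 m or angle between any of green_cap_bottle, yellow_cap_bottle, black_cap_bottle's own z axis and vertical above 0.4 rad).
It fails at once if a bottle or brush was dropped or thrown (touching nothing while more than 35 mm above the bench) ((height (world z) of amber_bottle above 0.035 m and contact force between amber_bottle and anything else below 0.001 N) or (height (world z) of white_bottle above 0.035 m and contact force between white_bottle and anything else below 0.001 N) or (height (world z) of white_brush above 0.035 m and contact force between white_brush and anything else below 0.001 N) or (height (world z) of black_brush above 0.035 m and contact force between black_brush and anything else below 0.001 N)).
It also fails if it takes over 120 s, if anything falls off the work surface, if the arm or the gripper's body presses on something with over 40 N, if the wrist force passes 120 N, or if a joint passes its speed limit or range.

### The arm

A 6-joint arm with a two-finger parallel gripper is mounted at the origin on the work surface. World frame = base frame: x ahead of the robot, y to its left, z up, the work surface at z = 0. Lengths are in m, angles in rad, forces in N, time in s.
With the tool pointing down it reaches from about 0.25 to 0.8 m from the base axis. Payload 3.9 kg.
Tool frame: the origin (TCP) lies midway between the tips of the shut fingers; the grasp point (between the pads) lies 19 mm behind it; z points along the fingers, y is the line along which they close (so a half turn about z gives the same grasp; the last joint's range is limited). The gripper opens to 85 mm and grips with 20 to 120 N. Pads are 22 mm wide; open, the fingers measure 114 mm over their backs; the gripper's body (76 mm by 85 mm) begins 54 mm behind the grasp point. The pads swing forward as they close: fully open they stand 13 mm farther back than shut.
Start: joints at [1.227, 0.26, -0.138, 1.173, 0, 1.571], TCP at [0.177, 0.494, 0.231] pointing down, gripper open.
Joint ranges: [-2.78, 2.78], [-0.83, 1.72], [-1.28, 1.37], [-1.9, 2.12], [-1.57, 1.48], [-3.14, 3.14]. Speed limits (rad/s): [2.57, 2.57, 3.14, 3.14, 3.14, 3.14].

### API

Orientations are given as a rotation vector (axis times angle).
In Python, from plant import ctrl, grab_frame, calibration, nets gives the robot as it stands. The module is installed in compiled form; this text tells all that it offers.
- The arm moves only by the tool send_rows, never from a script. Its arguments are lists of equal length, an entry for each row: "offset": the shift along the tool's x, y, z normalised to -1 to 1, where 1 is 20 cm, a list of three; "turn": the turn, a rotation vector about the tool's x, y, z normalised to -1 to 1, where 1 is 0.12 rad, a list of three. In form: {"offset": [[x, y, z], ...], "turn": [[ax, ay, az], ...]}. A call has 1 to 8 rows; each row shifts and turns the commanded pose from where the row before left it, along the tool's axes as they then stand; what a row does not reach is not made up. A row lasts 1/12 s, in which the tool goes at most 41.7 mm and 7.16 degrees, less where a joint would pass 70% of its speed; a pose out of reach is approached as far as the arm can. A call with a number of a shift or a turn outside -1 to 1 is refused whole. A call with a gripper value outside its range is refused whole. "fingers" is the closure, from 0 (fully open) to 1 (shut), set as the call begins (left out, the last holds). The fingers move at their own pace and stop on an object; "force" is the grip in N (left out, the last holds). Time passes only in rows, so rows that do not move let the fingers close. It gives the time, the measured TCP pose, the force, the opening and the grip force at its end, in the units of the state.
- ctrl.observe(): the state, without advancing time (a new reading comes with each control period).
- grab_frame(name): name is "scene" or "top"; returns (picture, depth): 420x560x3 uint8, red, green, blue; 420x560 float32, m along the optical axis (not along the pixel's ray), 0 where there is no reading.
- calibration(name): a dict with "mtx" (3x3 intrinsics, pixels), "k1" (the pictures are not rectified: a ray, as slopes to the right and down, at radius r is drawn at 1 + k1 r^2 times it, then the intrinsics apply), "cam_to_world" (4x4, takes a point from camera to world coordinates). Camera axes: x right, y up, looking along -z (the intrinsics and any distortion apply to the point x, -y, -z); pixel columns grow to the right and rows downward; lengths in m; the calibration is good to about 2 mm. A picture is of the moment at which its call begins. calibration takes no time and is no camera call.
- ctrl.finish_job(): hands the job in; it is judged then, once.
Trained networks look in the newest picture that a camera, given by its name, has taken for a name from the list of things; names that differ only in an ending like _2 or _b are one class to them, and where a whole thing is asked for, a point or a joint stands for the part that bears it (a point fixed in the world has none). Each returns a list of dicts, best first, with "score" (0 to 1); they miss things now and then, are a little off and sometimes report something else, mostly with a low value. They report only what shows in the picture. A call takes as long as a camera call. They do not tell look-alikes from the thing itself.
- nets.recognise(camera, label): "position" ([x, y, z] in m, in world coordinates, good to about 4 mm: the middle of the surface that is visible of it).
- nets.pinpoint(camera, label): "position" ([x, y, z] in m, in world coordinates, good to about 4 mm: a listed point, or the origin of a listed thing).
The state is a dict: "time": time; "q": joint angles; "dq": joint speeds; "joint_torque": joint torques, N m; "tcp_pos": TCP position; "tcp_rot": TCP orientation; "contact_force": force on the tool from outside, world axes, zero at the start; "torque": the same for the moment, N m; "gripper_width": opening from 0.0 (shut) to 1.0 (fully open); "gripper_force": force on a finger pad.
Only numpy, scipy, OpenCV 4.12 (cv2) and the standard library are available. Lean on these libraries where they do the work, as an engineer would, in place of code of your own. Each camera call takes 0.05 s, during which the arm holds its last target. There are 200 camera calls.

## Working session

There is one attempt and no reset: what is moved stays moved. The work goes in short steps, Python scripts to look and compute and a tool call to move; the robot and the scene stay as the last step left them, time stands still between calls to the robot, and variables do not carry over. Pictures are saved under pics/ and viewed, at most 14 in all, crops included, and the job is handed in when it is done.

Besides the shell and the picture viewer there is one more tool, called after "Request:" by a JSON object that holds its "fn" and its "kwargs", one argument or row to a line. send_rows: Moves the arm, as the interface text tells. Its arguments: {"type":"object","properties":{"offset":{"type":"array"},"turn":{"type":"array"},"fingers":{"type":"number"},"force":{"type":"number"}},"required":["offset","turn"]}

```bash
mkdir -p pics; cat > h.py <<'E'
import numpy as np, cv2
from plant import ctrl, grab_frame, calibration, nets
def pts(cam, d):
    c=calibration(cam); K=np.array(c['mtx']); k=c['k1']; T=np.array(c['cam_to_world'])
    v,u=np.mgrid[0:d.shape[0],0:d.shape[1]]
    uv=np.stack([u,v],-1).reshape(-1,1,2).astype(float)
    n=cv2.undistortPoints(uv,K,np.array([k,0,0,0.])).reshape(d.shape+(2,))
    P=np.stack([n[...,0]*d,-n[...,1]*d,-d,np.ones_like(d)],-1)@T.T
    return P[...,:3]
def save(name,img,s=1):
    cv2.imwrite('pics/'+name,cv2.resize(img[...,::-1],None,fx=s,fy=s,interpolation=cv2.INTER_CUBIC))
E
python3 - <<'E'
from h import *
for c in('scene','top'):
    im,d=grab_frame(c); np.savez(c+'0.npz',im=im,d=d,P=pts(c,d)); save(c+'0.png',im,1.4)
    print(c,np.round(np.array(calibration(c)['cam_to_world'])[:3],2).tolist())
    for n in 'wet_caddy dry_caddy amber_bottle white_bottle white_brush black_brush green_cap_bottle yellow_cap_bottle black_cap_bottle'.split():
        print(n,[(round(r['score'],2),np.round(r['position'],3).tolist()) for r in nets.pinpoint(c,n)[:4]])
print(ctrl.observe())
E
```

```text
scene [[-0.86, -0.43, 0.27, 0.96], [0.51, -0.72, 0.47, 0.68], [-0.01, 0.54, 0.84, 1.21]]
wet_caddy [(0.64, [0.478, -0.293, 0.001])]
dry_caddy [(0.57, [0.466, 0.314, 0.002]), (0.23, [0.546, -0.019, 0.0])]
amber_bottle [(0.59, [0.543, -0.348, 0.006])]
white_bottle [(0.77, [0.438, 0.022, 0.0])]
white_brush [(0.88, [0.545, -0.02, -0.005])]
black_brush [(0.97, [0.664, -0.025, -0.002]), (0.84, [0.672, 0.163, -0.002]), (0.7, [0.679, 0.407, 0.003]), (0.62, [0.73, -0.337, 0.001])]
green_cap_bottle [(0.68, [0.528, -0.28, 0.005])]
yellow_cap_bottle [(0.73, [0.513, -0.219, 0.003])]
black_cap_bottle [(0.61, [0.5, 0.379, 0.002])]
top [[-0.02, 0.98, -0.19, 0.34], [-1.0, -0.02, -0.0, 0.0], [-0.0, 0.19, 0.98, 1.29]]
wet_caddy [(0.82, [0.478, -0.295, -0.001])]
dry_caddy [(0.92, [0.458, 0.314, 0.002]), (0.57, [0.508, 0.382, 0.004])]
amber_bottle []
white_bottle [(0.54, [0.439, 0.02, -0.001])]
white_brush [(0.81, [0.546, -0.018, 0.0])]
black_brush [(0.94, [0.733, -0.34, -0.001]), (0.84, [0.671, 0.161, -0.004]), (0.78, [0.676, 0.411, 0.001]), (0.58, [0.666, -0.024, -0.002])]
green_cap_bottle [(0.87, [0.533, -0.281, 0.006])]
yellow_cap_bottle []
black_cap_bottle [(0.52, [0.506, 0.381, 0.002])]
{'time': 1.0, 'q': array([ 1.22703828e+00,  2.59976765e-01, -1.38102014e-01,  1.17272489e+00,
       -4.26035058e-05,  1.57080289e+00]), 'dq': array([-0.00077197,  0.00021605,  0.00014628,  0.00015669, -0.00080718,
        0.00061845]), 'joint_torque': array([ 2.94242427e-04, -4.05615950e+01,  2.54242945e+01,  9.64723113e-04,
       -1.49314212e-05, -5.71207167e-06]), 'tcp_pos': array([0.17694506, 0.49425973, 0.23131575]), 'tcp_rot': array([ 5.37322314e-01,  3.09525981e+00, -2.28119146e-05]), 'contact_force': array([ 0.82212038, -0.39154593, -0.22326979]), 'torque': array([-0.033298  , -0.01796826, -0.02686764]), 'gripper_force': 0.0, 'gripper_width': 0.9984356471968561}
```

View pics/top0.png

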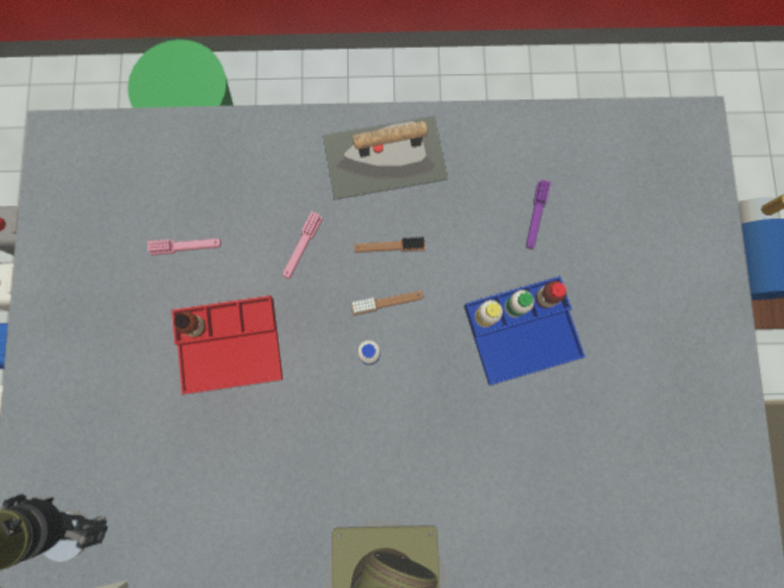

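View pics/scene0.png

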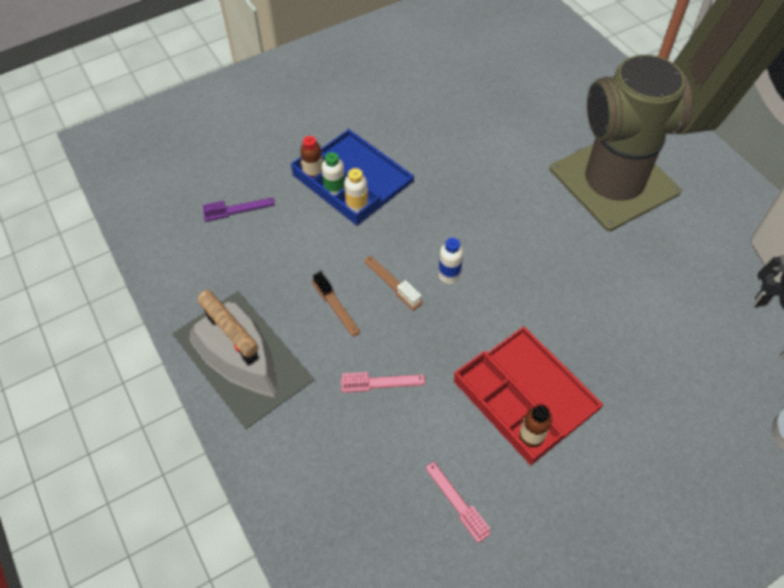

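The top picture (784 px wide) shows five brush-like things:
- Pink at (184,246)
- Pink at (302,243)
- Brown with black bristles at (390,245)
- Brown with white bristles at (388,302)
- Purple at (538,214)

Only (390,245), world about (0.665,-0.025), fits black_brush. The red-capped amber bottle is at (552,293), at the -y end of the blue row. Next I'll measure yaws and precise poses, and confirm with a crop.

```bash
python3 - <<'E'
from h import *
for c in('top','scene'):
    z=np.load(c+'0.npz'); im,P=z['im'],z['P']; h=cv2.cvtColor(im,cv2.COLOR_RGB2HSV); H,S,V=[h[...,i].astype(int) for i in range(3)]
    for n,m,ctr in(('wet',(H>105)&(H<128)&(S>150),(.478,-.294)),('dry',((H<6)|(H>174))&(S>150),(.46,.314))):
        m=m&(np.hypot(P[...,0]-ctr[0],P[...,1]-ctr[1])<.15)&(P[...,2]>-.01)&(P[...,2]<.045)
        m=cv2.morphologyEx(m.astype(np.uint8),cv2.MORPH_OPEN,np.ones((2,2)))>0
        print(c,n,m.sum(),cv2.minAreaRect((P[m][:,:2]*1000).astype(np.float32)),'z pct',np.round(np.percentile(P[m][:,2],[2,30,98]),3))
    for n,ctr in(('white_brush',(.545,-.019)),('black_brush',(.665,-.025))):
        m=(np.hypot(P[...,0]-ctr[0],P[...,1]-ctr[1])<.09)&(P[...,2]>.007)&(P[...,2]<.05)
        k,l=cv2.connectedComponents(m.astype(np.uint8)); i=np.argmax(np.bincount(l[m])); m=l==i
        q=P[m]; r=cv2.minAreaRect((q[:,:2]*1000).astype(np.float32))
        head=q[q[:,2]>.022].mean(0); hd=q[q[:,2]<.016].mean(0)
        print(c,n,m.sum(),r,'head',head.round(3),'handle',hd.round(3),'yaw',np.arctan2(*(head-hd)[[1,0]]))
    for n,ctr,r in(('white_bottle',(.438,.021),.045),):
        m=(np.hypot(P[...,0]-ctr[0],P[...,1]-ctr[1])<r)&(P[...,2]>.1)&(P[...,2]<.115); print(c,n,'cap',m.sum(),P[m].mean(0).round(4))
    m=(S>130)&(P[...,2]>.1)&(P[...,2]<.118); k,l,st,ce=cv2.connectedComponentsWithStats(m.astype(np.uint8))
    for i in range(1,k):
        if st[i,4]>15: q=P[l==i]; print(c,'cap',st[i,4],im[l==i].mean(0).round(),q.mean(0).round(4),cv2.minEnclosingCircle((q[:,:2]*1000).astype(np.float32)))
im=np.load('top0.npz')['im']; save('crop0.png',im[140:280,110:430],2.4)
E
```

```text
top wet 2809 ((451.3699951171875, -186.78501892089844), (166.67608642578125, 420.9771423339844), 14.682694435119629) z pct [-0.002  0.002  0.04 ]
top dry 3606 ((455.2774353027344, 202.54934692382812), (415.5809326171875, 199.3703155517578), 86.08258819580078) z pct [-0.002  0.002  0.039]
top white_brush 361 ((545.8270874023438, -16.050247192382812), (23.81549072265625, 148.69369506835938), 10.069686889648438) head [0.538 0.031 0.03 ] handle [ 0.548 -0.026  0.012] yaw 1.7393742622640127
top black_brush 365 ((664.617431640625, -23.701507568359375), (24.90696907043457, 148.58444213867188), 3.4999427795410156) head [ 0.668 -0.072  0.031] handle [ 0.665 -0.012  0.012] yaw -1.5117320456168446
top white_bottle cap 76 [0.4401 0.0227 0.1044]
top cap 81 [194.  66.  69.] [ 0.5485 -0.3435  0.1074] ((549.1336669921875, -344.0932922363281), 14.26264762878418)
top cap 50 [ 68. 147.  82.] [ 0.532  -0.2786  0.1083] ((532.9160766601562, -278.9994812011719), 11.678519248962402)
top cap 39 [209. 199. 101.] [ 0.5133 -0.2158  0.108 ] ((513.4351806640625, -215.22088623046875), 10.805194854736328)
top cap 5
[... 730 characters left out ...]
.672 -0.069  0.03 ] handle [ 0.671 -0.007  0.012] yaw -1.551571698960822
scene white_bottle cap 69 [0.4429 0.0263 0.1039]
scene cap 60 [190.  54.  54.] [ 0.5511 -0.3397  0.1065] ((550.4259033203125, -342.29998779296875), 15.250039100646973)
scene cap 59 [ 53. 127.  71.] [ 0.5338 -0.2769  0.1071] ((532.1807861328125, -278.487060546875), 14.720915794372559)
scene cap 57 [210. 191.  88.] [ 0.5159 -0.2111  0.1075] ((515.95361328125, -212.70965576171875), 14.56493091583252)
scene cap 63 [ 49.  76. 173.] [0.4427 0.0267 0.1042] ((443.5202941894531, 26.567373275756836), 14.955798149108887)
scene cap 32 [87. 32. 30.] [0.5009 0.3776 0.1079] ((503.9184265136719, 380.71881103515625), 13.831069946289062)
```

View pics/crop0.png

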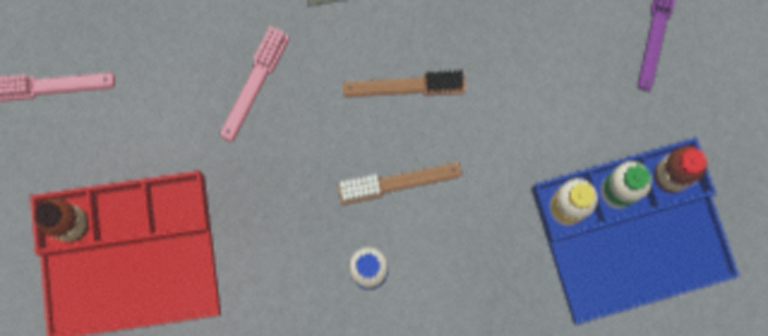

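The crop confirms that black_brush, at crop (405,83), has a brown handle and black bristles, and its look-alikes are pink and purple. The caddy fit still has outliers, so I'll refine it robustly.

```bash
cat > cad.py <<'E'
from h import *
from scipy.optimize import minimize
def fit(c,im,P,n):
    h=cv2.cvtColor(im,cv2.COLOR_RGB2HSV); H,S,V=[h[...,i].astype(int) for i in range(3)]
    m,ctr,y0={'wet':((H>105)&(H<128)&(S>150),(.478,-.294),.26),'dry':(((H<6)|(H>174))&(S>150),(.46,.314),.12)}[n]
    m=m&(P[...,2]>-.01)&(P[...,2]<.045)&(np.hypot(P[...,0]-ctr[0],P[...,1]-ctr[1])<.16)
    k,l,st,_=cv2.connectedComponentsWithStats(m.astype(np.uint8)); i=1+np.argmax(st[1:,4]); q=P[l==i][:,:2]
    def L(p,q=q):
        x,y=q[:,0]-p[0],q[:,1]-p[1]; a,b=x*np.cos(p[2])+y*np.sin(p[2]),-x*np.sin(p[2])+y*np.cos(p[2]); return a,b
    def cost(p):
        a,b=L(p); return -np.mean(1/(1+np.exp((np.abs(a)-.085)/.0012))/(1+np.exp((np.abs(b)-.101)/.0012)))
    g=[(*ctr,y0+d) for d in(-.1,0,.1)]
    r=min((minimize(cost,s,method='Nelder-Mead',options=dict(initial_simplex=np.array(s)+np.vstack([np.zeros(3),np.diag([.01,.01,.05])]),xatol=1e-5,fatol=1e-7)) for s in g),key=lambda r:r.fun)
    # refine with outline: percentiles
    a,b=L(r.x)
    print(c,n,len(q),r.x.round(4),round(r.fun,3),'a',np.percentile(a,[1,99]).round(4),'b',np.percentile(b,[1,99]).round(4))
    return r.x
if __name__=='__main__':
    for c in('top','scene'):
        z=np.load(c+'0.npz')
        for n in('wet','dry'): fit(c,z['im'],z['P'],n)
E
python3 cad.py
```

```text
top wet 2790 [ 0.48   -0.2931  0.2665] -0.994 a [-0.0796  0.0719] b [-0.0982  0.0983]
top dry 3692 [0.4652 0.3108 0.1208] -0.991 a [-0.0819  0.0813] b [-0.0984  0.0983]
scene wet 1850 [ 0.4843 -0.2892  0.266 ] -0.901 a [-0.0866  0.085 ] b [-0.103   0.0996]
scene dry 4698 [0.4667 0.3142 0.1289] -0.961 a [-0.0848  0.0838] b [-0.0985  0.0993]
```

```bash
cat > plan.py <<'E'
import numpy as np, sys
from plant import ctrl
from scipy.spatial.transform import Rotation as R
def pose():
    s=ctrl.observe(); y=R.from_rotvec(s['tcp_rot']).as_matrix()[:,1]; return s['tcp_pos'],np.arctan2(y[1],y[0])
def plan(wps,start=None):
    """wps: (x,y,z,yaw of tool y, mm per row)"""
    p,w=start or pose(); p=np.array(p,float); print('start',p.round(4),round(w,4))
    for x,y,z,yw,st in wps:
        t=np.array([x,y,z]); dw=(yw-w+np.pi/2)%np.pi-np.pi/2
        n=max(1,int(np.ceil(max(np.linalg.norm(t-p)/(st/1000),abs(dw)/.118))))
        d=(t-p)/n; rows=[]
        for i in range(n):
            a=w+dw*i/n; yv=np.array([np.cos(a),np.sin(a),0]); zv=np.array([0,0,-1]); xv=np.cross(yv,zv)
            rows.append([round(float(v@d)/.2,3) for v in(xv,yv,zv)])
        print('->',t,yw,'n',n,'turn',round(-dw/n/.12,3),rows if abs(dw)>1e-3 else rows[0]); p,w=t,w+dw
E
python3 - <<'E'
from plan import *
plan([(.549,-.3425,.18,.2665,40),(.549,-.3425,.045,.2665,30)])
E
```

```text
start [0.1769 0.4943 0.2313] 1.227
-> [ 0.549  -0.3425  0.18  ] 0.2665 n 23 turn 0.348 [[-0.137, -0.144, 0.011], [-0.143, -0.138, 0.011], [-0.149, -0.132, 0.011], [-0.154, -0.126, 0.011], [-0.159, -0.119, 0.011], [-0.164, -0.112, 0.011], [-0.169, -0.105, 0.011], [-0.173, -0.098, 0.011], [-0.177, -0.091, 0.011], [-0.181, -0.083, 0.011], [-0.184, -0.076, 0.011], [-0.187, -0.068, 0.011], [-0.19, -0.06, 0.011], [-0.192, -0.052, 0.011], [-0.194, -0.044, 0.011], [-0.196, -0.036, 0.011], [-0.197, -0.028, 0.011], [-0.198, -0.02, 0.011], [-0.199, -0.011, 0.011], [-0.199, -0.003, 0.011], [-0.199, 0.005, 0.011], [-0.199, 0.014, 0.011], [-0.198, 0.022, 0.011]]
-> [ 0.549  -0.3425  0.045 ] 0.2665 n 5 turn -0.0 [0.0, 0.0, 0.135]
```

Request:
{"fn": "send_rows", "kwargs": {
  "offset": [
    [-0.14,-0.14,0.01],
    [-0.14,-0.14,0.01],
    [-0.15,-0.13,0.01],
    [-0.15,-0.13,0.01],
    [-0.16,-0.12,0.01],
    [-0.16,-0.11,0.01],
    [-0.17,-0.1,0.01],
    [-0.17,-0.1,0.01]
  ],
  "turn": [
    [0,0,0.35],
    [0,0,0.35],
    [0,0,0.35],
    [0,0,0.35],
    [0,0,0.35],
    [0,0,0.35],
    [0,0,0.35],
    [0,0,0.35]
  ],
  "fingers": 0,
  "force": 60
}}

```text
time: 1.67
tcp_pos: [0.3054, 0.2035, 0.2155]
tcp_rot: [1.049, 2.96, 0.002]
contact_force: [1.8, 0.0, 0.5]
gripper_width: 1.001
gripper_force: 0.0
```

Request:
{"fn": "send_rows", "kwargs": {
  "offset": [
    [-0.18,-0.09,0.01],
    [-0.18,-0.08,0.01],
    [-0.18,-0.08,0.01],
    [-0.19,-0.07,0.01],
    [-0.19,-0.06,0.01],
    [-0.19,-0.05,0.01],
    [-0.19,-0.04,0.01],
    [-0.2,-0.04,0.01]
  ],
  "turn": [
    [0,0,0.35],
    [0,0,0.35],
    [0,0,0.35],
    [0,0,0.35],
    [0,0,0.35],
    [0,0,0.35],
    [0,0,0.35],
    [0,0,0.35]
  ]
}}

```text
time: 2.33
tcp_pos: [0.4341, -0.088, 0.1995]
tcp_rot: [1.531, 2.743, 0.001]
contact_force: [1.3, 1.2, 0.5]
gripper_width: 1.001
gripper_force: 0.0
```

```bash
python3 - <<'E'
from plan import *
plan([(.549,-.3425,.18,.2665,38),(.549,-.3425,.045,.2665,30)])
E
```

```text
start [ 0.4341 -0.088   0.1995] 0.5526
-> [ 0.549  -0.3425  0.18  ] 0.2665 n 8 turn 0.298 [[-0.173, -0.022, 0.012], [-0.174, -0.016, 0.012], [-0.174, -0.01, 0.012], [-0.174, -0.004, 0.012], [-0.175, 0.003, 0.012], [-0.174, 0.009, 0.012], [-0.174, 0.015, 0.012], [-0.173, 0.021, 0.012]]
-> [ 0.549  -0.3425  0.045 ] 0.2665 n 5 turn -0.0 [0.0, 0.0, 0.135]
```

Request:
{"fn": "send_rows", "kwargs": {
  "offset": [
    [-0.173,-0.022,0.012],
    [-0.174,-0.016,0.012],
    [-0.174,-0.01,0.012],
    [-0.174,-0.004,0.012],
    [-0.175,0.003,0.012],
    [-0.174,0.009,0.012],
    [-0.174,0.015,0.012],
    [-0.173,0.021,0.012]
  ],
  "turn": [
    [0,0,0.3],
    [0,0,0.3],
    [0,0,0.3],
    [0,0,0.3],
    [0,0,0.3],
    [0,0,0.3],
    [0,0,0.3],
    [0,0,0.3]
  ]
}}

```text
time: 3.0
tcp_pos: [0.5494, -0.342, 0.1798]
tcp_rot: [-1.909, -2.495, -0.0]
contact_force: [0.4, 0.7, -0.1]
gripper_width: 1.001
gripper_force: 0.0
```

```bash
python3 - <<'E'
from plan import *
plan([(.549,-.3425,.045,.2665,40)])
from h import *
from cad import fit
for c in('top','scene'):
    im,d=grab_frame(c); save(c+'1.png',im,1.4)
    for n in('amber_bottle','wet_caddy','yellow_cap_bottle'): print(n,[(round(r['score'],2),np.round(r['position'],3).tolist()) for r in nets.pinpoint(c,n)[:2]])
im=cv2.imread('pics/scene1.png')[80:280,230:480]; cv2.imwrite('pics/s1c.png',cv2.resize(im,None,fx=2.5,fy=2.5))
E
```

```text
start [ 0.5494 -0.342   0.1798] 0.2649
-> [ 0.549  -0.3425  0.045 ] 0.2665 n 4 turn -0.003 [[-0.001, -0.001, 0.169], [-0.001, -0.001, 0.169], [-0.001, -0.001, 0.169], [-0.001, -0.001, 0.169]]
amber_bottle [(0.85, [0.546, -0.345, 0.004])]
wet_caddy [(0.56, [0.478, -0.297, -0.0])]
yellow_cap_bottle [(0.75, [0.51, -0.216, -0.0]), (0.42, [0.506, 0.38, 0.005])]
amber_bottle [(0.86, [0.544, -0.345, 0.005])]
wet_caddy [(0.81, [0.479, -0.294, 0.0])]
yellow_cap_bottle [(0.8, [0.512, -0.219, 0.006]), (0.26, [0.5, 0.382, 0.001])]
```

View pics/s1c.png

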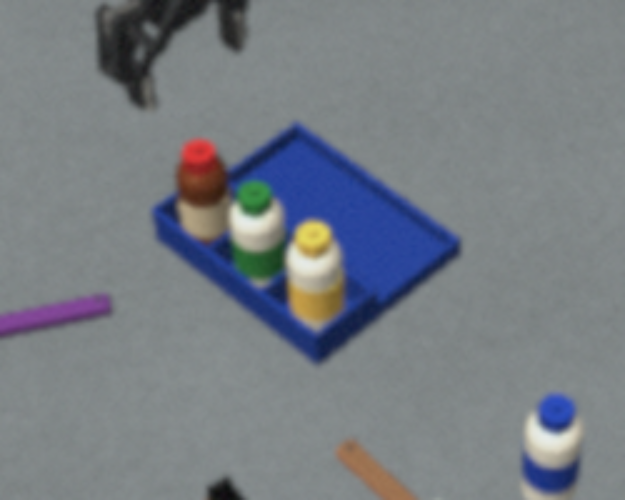

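The crop shows the gripper open above the blue row, with the red-capped bottle at (200,190) still standing and its neighbours untouched. Descending now.

Request:
{"fn": "send_rows", "kwargs": {
  "offset": [
    [0.005,-0.01,0.17],
    [0,0,0.17],
    [0,0,0.17],
    [0,0,0.17],
    [0,0,0],
    [0,0,0]
  ],
  "turn": [
    [0,0,0],
    [0,0,0],
    [0,0,0],
    [0,0,0],
    [0,0,0],
    [0,0,0]
  ]
}}

```text
time: 3.9
tcp_pos: [0.545, -0.3378, 0.0431]
tcp_rot: [-1.902, -2.495, 0.001]
contact_force: [0.3, 0.0, 0.9]
gripper_width: 1.001
gripper_force: 0.0
```

Request:
{"fn": "send_rows", "kwargs": {
  "offset": [
    [0,0,0],
    [0,0,0],
    [0,0,0],
    [0,0,0],
    [0,0,0],
    [0,0,0],
    [0,0,0],
    [0,0,0]
  ],
  "turn": [
    [0,0,0],
    [0,0,0],
    [0,0,0],
    [0,0,0],
    [0,0,0],
    [0,0,0],
    [0,0,0],
    [0,0,0]
  ],
  "fingers": 1
}}

```text
time: 4.57
tcp_pos: [0.5482, -0.3408, 0.0468]
tcp_rot: [1.904, 2.494, 0.001]
contact_force: [-0.5, 0.4, 5.9]
gripper_width: 0.506
gripper_force: 60.2
```

Request:
{"fn": "send_rows", "kwargs": {
  "offset": [
    [0,0,-0.03],
    [0,0,-0.08],
    [0,0,-0.12],
    [0,0,-0.12],
    [0,0,-0.12],
    [0,0,-0.12],
    [0,0,-0.09],
    [0,0,0]
  ],
  "turn": [
    [0,0,0],
    [0,0,0],
    [0,0,0],
    [0,0,0],
    [0,0,0],
    [0,0,0],
    [0,0,0],
    [0,0,0]
  ]
}}

```text
time: 5.23
tcp_pos: [0.5492, -0.3413, 0.1856]
tcp_rot: [1.901, 2.49, 0.001]
contact_force: [1.4, 0.9, -1.0]
gripper_width: 0.5
gripper_force: 61.0
```

```bash
python3 - <<'E'
from plan import *
print(ctrl.observe()['gripper_force'])
plan([(.523,.2535,.182,.124,38),(.523,.2535,.05,.124,20)])
E
```

```text
61.02510094642639
start [ 0.5492 -0.3413  0.1856] 0.2669
-> [0.523  0.2535 0.182 ] 0.124 n 16 turn 0.074 [[0.181, 0.041, 0.001], [0.182, 0.04, 0.001], [0.182, 0.038, 0.001], [0.182, 0.036, 0.001], [0.183, 0.035, 0.001], [0.183, 0.033, 0.001], [0.183, 0.031, 0.001], [0.184, 0.03, 0.001], [0.184, 0.028, 0.001], [0.184, 0.026, 0.001], [0.184, 0.025, 0.001], [0.185, 0.023, 0.001], [0.185, 0.021, 0.001], [0.185, 0.02, 0.001], [0.185, 0.018, 0.001], [0.185, 0.017, 0.001]]
-> [0.523  0.2535 0.05  ] 0.124 n 7 turn -0.0 [0.0, 0.0, 0.094]
```

Request:
{"fn": "send_rows", "kwargs": {
  "offset": [
    [0.181,0.041,0],
    [0.182,0.04,0],
    [0.182,0.038,0],
    [0.182,0.036,0],
    [0.183,0.035,0],
    [0.183,0.033,0],
    [0.183,0.031,0],
    [0.184,0.03,0]
  ],
  "turn": [
    [0,0,0.074],
    [0,0,0.074],
    [0,0,0.074],
    [0,0,0.074],
    [0,0,0.074],
    [0,0,0.074],
    [0,0,0.074],
    [0,0,0.074]
  ]
}}

```text
time: 5.9
tcp_pos: [0.5326, -0.0408, 0.1792]
tcp_rot: [-1.994, -2.426, 0.001]
contact_force: [0.8, 0.6, -0.8]
gripper_width: 0.501
gripper_force: 61.0
```

Request:
{"fn": "send_rows", "kwargs": {
  "offset": [
    [0.184,0.028,0],
    [0.184,0.026,0],
    [0.184,0.025,0],
    [0.185,0.023,0],
    [0.185,0.021,0],
    [0.185,0.02,0],
    [0.185,0.018,0],
    [0.185,0.017,0]
  ],
  "turn": [
    [0,0,0.074],
    [0,0,0.074],
    [0,0,0.074],
    [0,0,0.074],
    [0,0,0.074],
    [0,0,0.074],
    [0,0,0.074],
    [0,0,0.074]
  ]
}}

```text
time: 6.57
tcp_pos: [0.5193, 0.2563, 0.1792]
tcp_rot: [-2.079, -2.355, 0.002]
contact_force: [0.7, 0.2, -2.0]
gripper_width: 0.502
gripper_force: 61.0
```

```bash
cat > capz.py <<'E'
from h import *
def caps(c,im,P,lo,hi,ctr,r=.05):
    m=(P[...,2]>lo)&(P[...,2]<hi)&(np.hypot(P[...,0]-ctr[0],P[...,1]-ctr[1])<r)
    return m
E
python3 - <<'E'
from plan import *
plan([(.523,.2535,.182,.124,38)])
from h import *
for c in('top','scene'):
    im,d=grab_frame(c); save(c+'2.png',im,1.4)
    for n in('amber_bottle','dry_caddy','black_cap_bottle'): print(c,n,[(round(r['score'],2),np.round(r['position'],3).tolist()) for r in nets.pinpoint(c,n)[:2]])
im=cv2.imread('pics/scene2.png')[280:480,420:670]; cv2.imwrite('pics/s2c.png',cv2.resize(im,None,fx=2.5,fy=2.5))
E
```

```text
start [0.5193 0.2563 0.1792] 0.1246
-> [0.523  0.2535 0.182 ] 0.124 n 1 turn 0.005 [-0.016, 0.017, -0.014]
top amber_bottle [(0.63, [0.519, 0.251, 0.138])]
top dry_caddy [(0.72, [0.459, 0.314, -0.002])]
top black_cap_bottle []
scene amber_bottle [(0.65, [0.514, 0.247, 0.139])]
scene dry_caddy [(0.57, [0.464, 0.314, 0.003])]
scene black_cap_bottle [(0.61, [0.501, 0.382, 0.001])]
```

View pics/s2c.png

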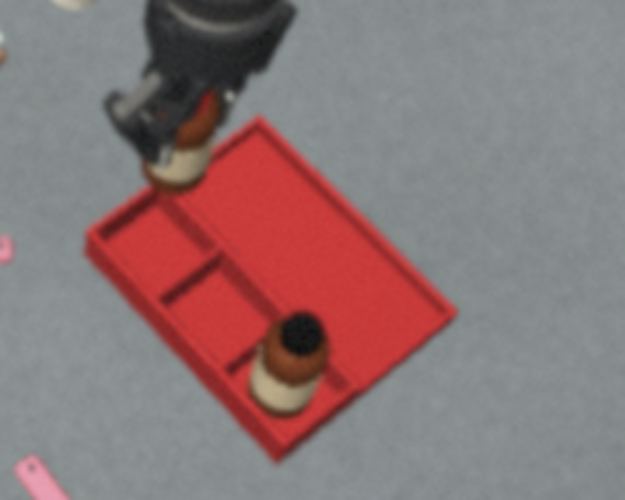

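The crop shows the bottle hanging upright at (185,150) over the empty -y well of the red caddy. It has only small offsets.

Request:
{"fn": "send_rows", "kwargs": {
  "offset": [
    [0.003,0.018,0],
    [0,0,0.11],
    [0,0,0.12],
    [0,0,0.12],
    [0,0,0.12],
    [0,0,0.1],
    [0,0,0],
    [0,0,0]
  ],
  "turn": [
    [0,0,0],
    [0,0,0],
    [0,0,0],
    [0,0,0],
    [0,0,0],
    [0,0,0],
    [0,0,0],
    [0,0,0]
  ]
}}

```text
time: 7.63
tcp_pos: [0.5233, 0.2546, 0.0654]
tcp_rot: [-2.079, -2.354, 0.004]
contact_force: [0.2, 0.0, -1.0]
gripper_width: 0.497
gripper_force: 61.2
```

Request:
{"fn": "send_rows", "kwargs": {
  "offset": [
    [0,0,0.02],
    [0,0,0.01],
    [0,0,0.01],
    [0,0,0],
    [0,0,0]
  ],
  "turn": [
    [0,0,0],
    [0,0,0],
    [0,0,0],
    [0,0,0],
    [0,0,0]
  ]
}}

```text
time: 8.05
tcp_pos: [0.5242, 0.256, 0.0587]
tcp_rot: [2.078, 2.356, 0.001]
contact_force: [-0.2, -0.0, -0.4]
gripper_width: 0.496
gripper_force: 61.2
```

Request:
{"fn": "send_rows", "kwargs": {
  "offset": [
    [0,0,0.02],
    [0,0,0.02],
    [0,0,0.01],
    [0,0,0],
    [0,0,0]
  ],
  "turn": [
    [0,0,0],
    [0,0,0],
    [0,0,0],
    [0,0,0],
    [0,0,0]
  ]
}}

```text
time: 8.47
tcp_pos: [0.5236, 0.2557, 0.0477]
tcp_rot: [-2.078, -2.356, 0.001]
contact_force: [-0.5, -0.5, -0.7]
gripper_width: 0.499
gripper_force: 61.2
```

Request:
{"fn": "send_rows", "kwargs": {
  "offset": [
    [0,0,0.01],
    [0,0,0],
    [0,0,0]
  ],
  "turn": [
    [0,0,0],
    [0,0,0],
    [0,0,0]
  ]
}}

```text
time: 8.72
tcp_pos: [0.5241, 0.256, 0.0469]
tcp_rot: [2.078, 2.356, 0.001]
contact_force: [-1.5, -0.1, 5.3]
gripper_width: 0.501
gripper_force: 61.7
```

Request:
{"fn": "send_rows", "kwargs": {
  "offset": [
    [0,0,0],
    [0,0,0],
    [0,0,0],
    [0,0,0],
    [0,0,0],
    [0,0,-0.05],
    [0,0,-0.15],
    [0,0,-0.2]
  ],
  "turn": [
    [0,0,0],
    [0,0,0],
    [0,0,0],
    [0,0,0],
    [0,0,0],
    [0,0,0],
    [0,0,0],
    [0,0,0]
  ],
  "fingers": 0
}}

```text
time: 9.38
tcp_pos: [0.5212, 0.2545, 0.1243]
tcp_rot: [-2.077, -2.354, 0.011]
contact_force: [0.5, 0.9, -0.1]
gripper_width: 0.995
gripper_force: 0.0
```

Request:
{"fn": "send_rows", "kwargs": {
  "offset": [
    [0,0,-0.2],
    [0,0,-0.1],
    [0,0,0]
  ],
  "turn": [
    [0,0,0],
    [0,0,0],
    [0,0,0]
  ]
}}

```text
time: 9.63
tcp_pos: [0.5273, 0.2575, 0.193]
tcp_rot: [2.075, 2.352, 0.017]
contact_force: [1.1, 0.1, 0.1]
gripper_width: 0.999
gripper_force: 0.0
```

```bash
python3 - <<'E'
from plan import *
plan([(.440,.0225,.18,.2665,38),(.440,.0225,.041,.2665,25)])
from h import *
for c in('top','scene'):
    im,d=grab_frame(c)
    for n in('amber_bottle','dry_caddy','white_bottle'): print(c,n,[(round(r['score'],2),np.round(r['position'],3).tolist()) for r in nets.pinpoint(c,n)[:2]])
E
```

```text
start [0.5273 0.2575 0.193 ] 0.1249
-> [0.44   0.0225 0.18  ] 0.2665 n 7 turn -0.169 [[-0.159, -0.083, 0.009], [-0.157, -0.086, 0.009], [-0.155, -0.089, 0.009], [-0.153, -0.092, 0.009], [-0.152, -0.095, 0.009], [-0.15, -0.098, 0.009], [-0.148, -0.101, 0.009]]
-> [0.44   0.0225 0.041 ] 0.2665 n 6 turn -0.0 [0.0, 0.0, 0.116]
top amber_bottle [(0.81, [0.521, 0.251, 0.006])]
top dry_caddy [(0.89, [0.457, 0.311, -0.001])]
top white_bottle [(0.7, [0.441, 0.024, -0.0]), (0.55, [0.509, -0.215, 0.005])]
scene amber_bottle [(0.83, [0.523, 0.253, 0.006])]
scene dry_caddy [(0.89, [0.464, 0.316, 0.002])]
scene white_bottle [(0.68, [0.44, 0.026, -0.002])]
```

Request:
{"fn": "send_rows", "kwargs": {
  "offset": [
    [-0.157,-0.08,0.005],
    [-0.156,-0.084,0.005],
    [-0.154,-0.087,0.005],
    [-0.152,-0.09,0.005],
    [-0.15,-0.093,0.005],
    [-0.148,-0.096,0.005],
    [-0.147,-0.099,0.005],
    [0,0,0]
  ],
  "turn": [
    [0,0,-0.169],
    [0,0,-0.169],
    [0,0,-0.169],
    [0,0,-0.169],
    [0,0,-0.169],
    [0,0,-0.169],
    [0,0,-0.169],
    [0,0,0]
  ]
}}

```text
time: 10.7
tcp_pos: [0.4356, 0.0188, 0.1781]
tcp_rot: [-1.911, -2.491, 0.008]
contact_force: [0.2, -0.4, -0.2]
gripper_width: 0.998
gripper_force: 0.0
```

Request:
{"fn": "send_rows", "kwargs": {
  "offset": [
    [0,0,0],
    [0,0,0],
    [0,0,0]
  ],
  "turn": [
    [0,0,0],
    [0,0,0],
    [0,0,0]
  ]
}}

```text
time: 10.95
tcp_pos: [0.44, 0.024, 0.179]
tcp_rot: [-1.905, -2.498, -0.001]
contact_force: [-0.6, 0.4, -0.4]
gripper_width: 1.001
gripper_force: 0.0
```

Request:
{"fn": "send_rows", "kwargs": {
  "offset": [
    [0,0,0.11],
    [0,0,0.12],
    [0,0,0.12],
    [0,0,0.12],
    [0,0,0.12],
    [0,0,0.1],
    [0,0,0],
    [0,0,0]
  ],
  "turn": [
    [0,0,0],
    [0,0,0],
    [0,0,0],
    [0,0,0],
    [0,0,0],
    [0,0,0],
    [0,0,0],
    [0,0,0]
  ]
}}

```text
time: 11.62
tcp_pos: [0.4388, 0.0242, 0.0403]
tcp_rot: [-1.902, -2.497, 0.003]
contact_force: [-0.7, 0.1, 0.4]
gripper_width: 1.0
gripper_force: 0.0
```

Request:
{"fn": "send_rows", "kwargs": {
  "offset": [
    [0,0,0],
    [0,0,0],
    [0,0,0],
    [0,0,0],
    [0,0,0],
    [0,0,0],
    [0,0,0],
    [0,0,0]
  ],
  "turn": [
    [0,0,0],
    [0,0,0],
    [0,0,0],
    [0,0,0],
    [0,0,0],
    [0,0,0],
    [0,0,0],
    [0,0,0]
  ],
  "fingers": 1
}}

```text
time: 12.28
tcp_pos: [0.4404, 0.0233, 0.0424]
tcp_rot: [1.905, 2.496, 0.003]
contact_force: [-0.9, 0.8, 5.3]
gripper_width: 0.499
gripper_force: 60.0
```

Request:
{"fn": "send_rows", "kwargs": {
  "offset": [
    [0,0,-0.03],
    [0,0,-0.08],
    [0,0,-0.12],
    [0,0,-0.12],
    [0,0,-0.12],
    [0,0,-0.12],
    [0,0,-0.09],
    [0,0,-0.05]
  ],
  "turn": [
    [0,0,0],
    [0,0,0],
    [0,0,0],
    [0,0,0],
    [0,0,0],
    [0,0,0],
    [0,0,0],
    [0,0,0]
  ]
}}

```text
time: 12.95
tcp_pos: [0.4405, 0.0232, 0.19]
tcp_rot: [1.905, 2.495, 0.004]
contact_force: [-0.7, 0.2, -1.1]
gripper_width: 0.504
gripper_force: 61.1
```

```bash
python3 - <<'E'
from plan import *
a=.2665; c=np.array([.480,-.2935]); t=c+[np.cos(a)*.05+np.sin(a)*.066, np.sin(a)*.05-np.cos(a)*.066]; print(t,ctrl.observe()['tcp_pos'])
plan([(*t,.185,a,38)],((.440,.024,.185),a))
E
```

```text
[ 0.54561646 -0.34400227] [0.44049887 0.02321902 0.19003739]
start [0.44  0.024 0.185] 0.2665
-> [ 0.54561646 -0.34400227  0.185     ] 0.2665 n 11 turn -0.0 [-0.174, 0.002, 0.0]
```

Request:
{"fn": "send_rows", "kwargs": {
  "offset": [
    [-0.17,0.003,0],
    [-0.18,0.003,0],
    [-0.18,0.003,0],
    [-0.18,0.003,0],
    [-0.18,0.003,0],
    [-0.18,0.003,0],
    [-0.18,0.003,0],
    [-0.18,0.003,0]
  ],
  "turn": [
    [0,0,0],
    [0,0,0],
    [0,0,0],
    [0,0,0],
    [0,0,0],
    [0,0,0],
    [0,0,0],
    [0,0,0]
  ]
}}

```text
time: 13.62
tcp_pos: [0.5193, -0.2531, 0.1875]
tcp_rot: [-1.907, -2.497, -0.0]
contact_force: [-0.1, 0.5, -1.5]
gripper_width: 0.503
gripper_force: 61.2
```

Request:
{"fn": "send_rows", "kwargs": {
  "offset": [
    [-0.18,0.003,0],
    [-0.18,0.003,0],
    [-0.118,0.001,0],
    [0,0,0],
    [0,0,0],
    [0,0,0],
    [0,0,0],
    [0,0,0]
  ],
  "turn": [
    [0,0,0],
    [0,0,0],
    [0,0,0],
    [0,0,0],
    [0,0,0],
    [0,0,0],
    [0,0,0],
    [0,0,0]
  ]
}}

```text
time: 14.28
tcp_pos: [0.5458, -0.3419, 0.1874]
tcp_rot: [-1.904, -2.498, -0.0]
contact_force: [-0.4, 0.1, -1.9]
gripper_width: 0.502
gripper_force: 61.2
```

```bash
python3 - <<'E'
from h import *
print(ctrl.observe()['tcp_pos'])
for c in('top','scene'):
    im,d=grab_frame(c); save(c+'3.png',im,1.4)
    for n in('white_bottle','wet_caddy','green_cap_bottle'): print(c,n,[(round(r['score'],2),np.round(r['position'],3).tolist()) for r in nets.pinpoint(c,n)[:2]])
im=cv2.imread('pics/scene3.png')[80:280,230:480]; cv2.imwrite('pics/s3c.png',cv2.resize(im,None,fx=2.5,fy=2.5))
E
```

```text
[ 0.545761   -0.34186869  0.1873813 ]
top white_bottle [(0.6, [0.547, -0.343, 0.147])]
top wet_caddy [(0.56, [0.481, -0.296, -0.002]), (0.53, [0.666, -0.024, 0.0])]
top green_cap_bottle [(0.57, [0.532, -0.28, 0.003])]
scene white_bottle [(0.77, [0.549, -0.34, 0.142])]
scene wet_caddy [(0.65, [0.48, -0.293, 0.004])]
scene green_cap_bottle [(0.8, [0.529, -0.282, 0.004])]
```

View pics/s3c.png

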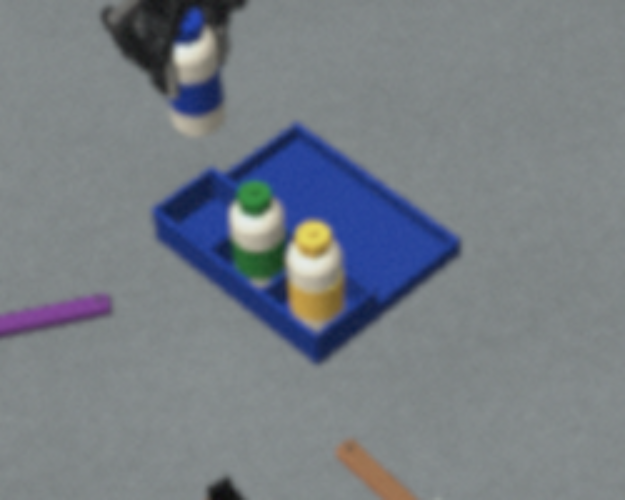

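The crop shows the white bottle at (195,80) upright above the empty well at (195,205). Lowering it now.

Request:
{"fn": "send_rows", "kwargs": {
  "offset": [
    [-0.008,0,0.1],
    [0,0,0.12],
    [0,0,0.13],
    [0,0,0.13],
    [0,0,0.1],
    [0,0,0.06],
    [0,0,0.03],
    [0,0,0]
  ],
  "turn": [
    [0,0,0],
    [0,0,0],
    [0,0,0],
    [0,0,0],
    [0,0,0],
    [0,0,0],
    [0,0,0],
    [0,0,0]
  ]
}}

```text
time: 15.35
tcp_pos: [0.5454, -0.3441, 0.0514]
tcp_rot: [-1.904, -2.495, 0.0]
contact_force: [-0.3, -0.7, -2.4]
gripper_width: 0.503
gripper_force: 61.2
```

Request:
{"fn": "send_rows", "kwargs": {
  "offset": [
    [0,0,0.01],
    [0,0,0.01],
    [0,0,0],
    [0,0,0]
  ],
  "turn": [
    [0,0,0],
    [0,0,0],
    [0,0,0],
    [0,0,0]
  ]
}}

```text
time: 15.68
tcp_pos: [0.5471, -0.3451, 0.05]
tcp_rot: [1.905, 2.496, 0.0]
contact_force: [0.2, 0.4, -2.1]
gripper_width: 0.5
gripper_force: 61.2
```

Request:
{"fn": "send_rows", "kwargs": {
  "offset": [
    [0,0,0.01],
    [0,0,0.005],
    [0,0,0],
    [0,0,0]
  ],
  "turn": [
    [0,0,0],
    [0,0,0],
    [0,0,0],
    [0,0,0]
  ]
}}

```text
time: 16.02
tcp_pos: [0.5468, -0.345, 0.0465]
tcp_rot: [1.906, 2.497, 0.0]
contact_force: [-0.0, 0.8, 1.6]
gripper_width: 0.501
gripper_force: 61.4
```

Request:
{"fn": "send_rows", "kwargs": {
  "offset": [
    [0,0,0],
    [0,0,0],
    [0,0,0],
    [0,0,0],
    [0,0,0],
    [0,0,-0.05],
    [0,0,-0.15],
    [0,0,-0.2]
  ],
  "turn": [
    [0,0,0],
    [0,0,0],
    [0,0,0],
    [0,0,0],
    [0,0,0],
    [0,0,0],
    [0,0,0],
    [0,0,0]
  ],
  "fingers": 0
}}

```text
time: 16.68
tcp_pos: [0.544, -0.3431, 0.124]
tcp_rot: [-1.901, -2.491, 0.001]
contact_force: [1.1, -0.9, -0.2]
gripper_width: 1.001
gripper_force: 0.0
```

Request:
{"fn": "send_rows", "kwargs": {
  "offset": [
    [0,0,-0.2],
    [0,0,-0.1],
    [0,0,0],
    [0,0,0],
    [0,0,0]
  ],
  "turn": [
    [0,0,0],
    [0,0,0],
    [0,0,0],
    [0,0,0],
    [0,0,0]
  ]
}}

```text
time: 17.1
tcp_pos: [0.546, -0.3445, 0.1857]
tcp_rot: [-1.906, -2.496, 0.0]
contact_force: [-0.2, 0.1, 0.6]
gripper_width: 0.999
gripper_force: 0.0
```

```bash
python3 - <<'E'
from h import *
from plan import *
plan([(.547,-.0165,.12,.174,38)])
for c in('top','scene'):
    grab_frame(c)
    for n in('white_bottle','wet_caddy','white_brush','black_brush'): print(c,n,[(round(r['score'],2),np.round(r['position'],3).tolist()) for r in nets.pinpoint(c,n)[:2]])
E
```

```text
start [ 0.546  -0.3445  0.1857] 0.2669
-> [ 0.547  -0.0165  0.12  ] 0.174 n 9 turn 0.086 [[0.176, 0.049, 0.036], [0.176, 0.047, 0.036], [0.177, 0.045, 0.036], [0.177, 0.043, 0.036], [0.177, 0.041, 0.036], [0.178, 0.039, 0.036], [0.178, 0.038, 0.036], [0.179, 0.036, 0.036], [0.179, 0.034, 0.036]]
top white_bottle [(0.87, [0.548, -0.348, 0.004])]
top wet_caddy [(0.71, [0.476, -0.294, -0.006])]
top white_brush [(0.94, [0.548, -0.014, -0.001])]
top black_brush [(0.72, [0.664, -0.022, -0.003]), (0.72, [0.679, 0.412, -0.001])]
scene white_bottle [(0.63, [0.546, -0.344, 0.004])]
scene wet_caddy [(0.56, [0.48, -0.292, 0.005])]
scene white_brush [(0.94, [0.546, -0.02, -0.001])]
scene black_brush [(0.91, [0.73, -0.339, -0.0]), (0.84, [0.679, 0.408, 0.002])]
```

Request:
{"fn": "send_rows", "kwargs": {
  "offset": [
    [0.176,0.049,0],
    [0.176,0.047,0],
    [0.177,0.045,0],
    [0.177,0.043,0],
    [0.177,0.041,0.06],
    [0.178,0.039,0.06],
    [0.178,0.038,0.07],
    [0.179,0.036,0.07]
  ],
  "turn": [
    [0,0,0.086],
    [0,0,0.086],
    [0,0,0.086],
    [0,0,0.086],
    [0,0,0.086],
    [0,0,0.086],
    [0,0,0.086],
    [0,0,0.086]
  ]
}}

```text
time: 18.27
tcp_pos: [0.5475, -0.0515, 0.1341]
tcp_rot: [2.008, 2.415, 0.001]
contact_force: [0.3, -0.0, -0.3]
gripper_width: 0.999
gripper_force: 0.0
```

Request:
{"fn": "send_rows", "kwargs": {
  "offset": [
    [0.179,0.034,0.07],
    [0,0,0.1],
    [0,0,0.12],
    [0,0,0.1],
    [0,0,0],
    [0,0,0],
    [0,0,0],
    [0,0,0]
  ],
  "turn": [
    [0,0,0.086],
    [0,0,0],
    [0,0,0],
    [0,0,0],
    [0,0,0],
    [0,0,0],
    [0,0,0],
    [0,0,0]
  ]
}}

```text
time: 18.93
tcp_pos: [0.549, -0.017, 0.0577]
tcp_rot: [2.019, 2.404, 0.003]
contact_force: [-0.3, -0.2, -0.6]
gripper_width: 1.0
gripper_force: 0.0
```

Request:
{"fn": "send_rows", "kwargs": {
  "offset": [
    [0,-0.005,0.1],
    [0,0,0.09],
    [0,0,0.06],
    [0,0,0.02],
    [0,0,0],
    [0,0,0],
    [0,0,0]
  ],
  "turn": [
    [0,0,0],
    [0,0,0],
    [0,0,0],
    [0,0,0],
    [0,0,0],
    [0,0,0],
    [0,0,0]
  ]
}}

```text
time: 19.52
tcp_pos: [0.5479, -0.017, 0.0034]
tcp_rot: [2.019, 2.404, 0.002]
contact_force: [-0.5, 0.4, -0.8]
gripper_width: 0.999
gripper_force: 0.0
```

Request:
{"fn": "send_rows", "kwargs": {
  "offset": [
    [0,0,0],
    [0,0,0],
    [0,0,0],
    [0,0,0],
    [0,0,0],
    [0,0,0],
    [0,0,0],
    [0,0,0]
  ],
  "turn": [
    [0,0,0],
    [0,0,0],
    [0,0,0],
    [0,0,0],
    [0,0,0],
    [0,0,0],
    [0,0,0],
    [0,0,0]
  ],
  "fingers": 1
}}

```text
time: 20.18
tcp_pos: [0.5469, -0.0169, 0.0025]
tcp_rot: [2.02, 2.406, 0.001]
contact_force: [0.5, 0.1, 4.7]
gripper_width: 0.191
gripper_force: 61.0
```

Request:
{"fn": "send_rows", "kwargs": {
  "offset": [
    [0,0,-0.03],
    [0,0,-0.08],
    [0,0,-0.1],
    [0,0,-0.12],
    [0,0,-0.12],
    [0,0,-0.05],
    [0,0,0],
    [0,0,0]
  ],
  "turn": [
    [0,0,0],
    [0,0,0],
    [0,0,0],
    [0,0,0],
    [0,0,0],
    [0,0,0],
    [0,0,0],
    [0,0,0]
  ]
}}

```text
time: 20.85
tcp_pos: [0.5467, -0.0169, 0.102]
tcp_rot: [2.02, 2.406, 0.001]
contact_force: [-0.5, -0.6, -0.4]
gripper_width: 0.189
gripper_force: 60.5
```

```bash
python3 - <<'E'
from h import *
from plan import *
plan([(.448,-.302,.103,.2665,38)])
im,d=grab_frame('scene'); save('scene4.png',im[90:290,160:400],2.5)
E
```

```text
start [ 0.5467 -0.0169  0.102 ] 0.174
-> [ 0.448 -0.302  0.103] 0.2665 n 8 turn -0.096 [[-0.165, -0.092, -0.001], [-0.164, -0.093, -0.001], [-0.163, -0.095, -0.001], [-0.162, -0.097, -0.001], [-0.16, -0.099, -0.001], [-0.159, -0.101, -0.001], [-0.158, -0.103, -0.001], [-0.157, -0.105, -0.001]]
```

View pics/scene4.png

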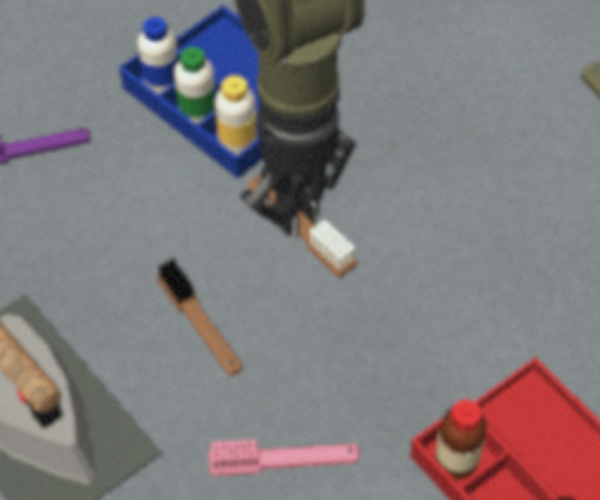

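The crop shows the white brush held level at (330,245) and both moved bottles standing in their wells. The straight path would take the brush's tail past the yellow bottle, so I'll go higher.

Request:
{"fn": "send_rows", "kwargs": {
  "offset": [
    [0,0,-0.15],
    [0,0,-0.15],
    [-0.165,-0.092,0],
    [-0.164,-0.093,0],
    [-0.163,-0.095,0],
    [-0.162,-0.097,0],
    [-0.16,-0.099,0],
    [-0.159,-0.101,0]
  ],
  "turn": [
    [0,0,0],
    [0,0,0],
    [0,0,-0.096],
    [0,0,-0.096],
    [0,0,-0.096],
    [0,0,-0.096],
    [0,0,-0.096],
    [0,0,-0.096]
  ]
}}

```text
time: 21.57
tcp_pos: [0.4707, -0.2316, 0.16]
tcp_rot: [-1.932, -2.472, 0.001]
contact_force: [1.1, 0.3, -0.2]
gripper_width: 0.192
gripper_force: 60.5
```

Request:
{"fn": "send_rows", "kwargs": {
  "offset": [
    [-0.158,-0.103,0],
    [-0.157,-0.105,0],
    [0,0,0.15],
    [0,0,0.2],
    [0,0,0.15],
    [0,0,0.1],
    [0,0,0],
    [0,0,0]
  ],
  "turn": [
    [0,0,-0.096],
    [0,0,-0.096],
    [0,0,0],
    [0,0,0],
    [0,0,0],
    [0,0,0],
    [0,0,0],
    [0,0,0]
  ]
}}

```text
time: 22.23
tcp_pos: [0.4458, -0.3007, 0.0398]
tcp_rot: [-1.904, -2.492, 0.001]
contact_force: [-0.2, 0.8, 0.6]
gripper_width: 0.189
gripper_force: 60.4
```

```bash
python3 - <<'E'
from h import *
from plan import *
plan([(.448,-.302,.008,.2665,15)])
im,d=grab_frame('top'); save('top5.png',im[180:290,310:440],5)
E
```

```text
start [ 0.4458 -0.3007  0.0398] 0.266
-> [ 0.448 -0.302  0.008] 0.2665 n 3 turn -0.001 [-0.003, 0.003, 0.053]
```

View pics/top5.png

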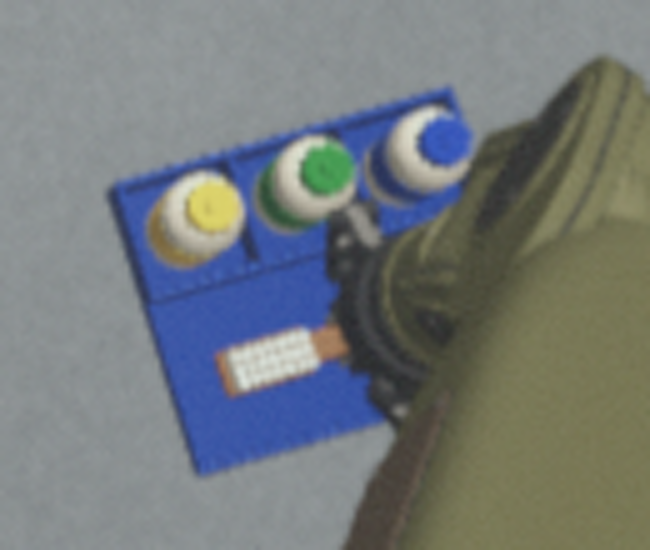

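The brush lies over the bay, parallel to it, with its head at (270,360). The gripper's side looks near the green bottle, so I'll shift 8 mm away, then lower.

Request:
{"fn": "send_rows", "kwargs": {
  "offset": [
    [0,-0.03,0],
    [0,0,0.05],
    [0,0,0.04],
    [0,0,0.03],
    [0,0,0.02],
    [0,0,0.01],
    [0,0,0],
    [0,0,0]
  ],
  "turn": [
    [0,0,0],
    [0,0,0],
    [0,0,0],
    [0,0,0],
    [0,0,0],
    [0,0,0],
    [0,0,0],
    [0,0,0]
  ]
}}

```text
time: 22.95
tcp_pos: [0.4422, -0.3036, 0.012]
tcp_rot: [-1.907, -2.496, 0.0]
contact_force: [0.3, -0.2, 0.1]
gripper_width: 0.191
gripper_force: 60.4
```

Request:
{"fn": "send_rows", "kwargs": {
  "offset": [
    [0,0,0.005],
    [0,0,0],
    [0,0,0]
  ],
  "turn": [
    [0,0,0],
    [0,0,0],
    [0,0,0]
  ]
}}

```text
time: 23.2
tcp_pos: [0.4423, -0.3038, 0.0113]
tcp_rot: [1.907, 2.496, 0.0]
contact_force: [-1.2, -0.2, -0.0]
gripper_width: 0.191
gripper_force: 60.4
```

Request:
{"fn": "send_rows", "kwargs": {
  "offset": [
    [0,0,0.01],
    [0,0,0.01],
    [0,0,0],
    [0,0,0],
    [0,0,0]
  ],
  "turn": [
    [0,0,0],
    [0,0,0],
    [0,0,0],
    [0,0,0],
    [0,0,0]
  ]
}}

```text
time: 23.62
tcp_pos: [0.4421, -0.3036, 0.007]
tcp_rot: [-1.907, -2.496, -0.0]
contact_force: [0.5, 0.4, 0.2]
gripper_width: 0.19
gripper_force: 60.4
```

Within about 0.5 mm of the floor, so I'll go 1 mm further and then open partly.

Request:
{"fn": "send_rows", "kwargs": {
  "offset": [
    [0,0,0.005],
    [0,0,0],
    [0,0,0]
  ],
  "turn": [
    [0,0,0],
    [0,0,0],
    [0,0,0]
  ]
}}

```text
time: 23.87
tcp_pos: [0.4423, -0.3037, 0.0064]
tcp_rot: [1.907, 2.496, 0.0]
contact_force: [-0.6, 0.0, 3.4]
gripper_width: 0.191
gripper_force: 60.8
```

Request:
{"fn": "send_rows", "kwargs": {
  "offset": [
    [0,0,0],
    [0,0,0],
    [0,0,0],
    [0,0,0],
    [0,0,-0.05],
    [0,0,-0.15],
    [0,0,-0.2],
    [0,0,-0.2]
  ],
  "turn": [
    [0,0,0],
    [0,0,0],
    [0,0,0],
    [0,0,0],
    [0,0,0],
    [0,0,0],
    [0,0,0],
    [0,0,0]
  ],
  "fingers": 0.6
}}

```text
time: 24.53
tcp_pos: [0.441, -0.3029, 0.1272]
tcp_rot: [-1.905, -2.494, 0.0]
contact_force: [1.6, -0.9, 0.4]
gripper_width: 0.397
gripper_force: 0.0
```

Request:
{"fn": "send_rows", "kwargs": {
  "offset": [
    [0,0,-0.2],
    [0,0,-0.1],
    [0,0,0],
    [0,0,0],
    [0,0,0]
  ],
  "turn": [
    [0,0,0],
    [0,0,0],
    [0,0,0],
    [0,0,0],
    [0,0,0]
  ]
}}

```text
time: 24.95
tcp_pos: [0.4416, -0.3033, 0.1857]
tcp_rot: [-1.907, -2.496, 0.0]
contact_force: [0.0, 0.3, -0.5]
gripper_width: 0.404
gripper_force: 0.0
```

```bash
python3 - <<'E'
from plan import *
plan([(.666,-.0225,.15,.041,38)])
E
```

```text
start [ 0.4416 -0.3033  0.1857] 0.2661
-> [ 0.666  -0.0225  0.15  ] 0.041 n 10 turn 0.188 [[0.106, 0.145, 0.018], [0.109, 0.143, 0.018], [0.112, 0.14, 0.018], [0.115, 0.138, 0.018], [0.119, 0.135, 0.018], [0.122, 0.132, 0.018], [0.125, 0.13, 0.018], [0.127, 0.127, 0.018], [0.13, 0.124, 0.018], [0.133, 0.121, 0.018]]
```

Request:
{"fn": "send_rows", "kwargs": {
  "offset": [
    [0.106,0.145,0],
    [0.109,0.143,0],
    [0.112,0.14,0],
    [0.115,0.138,0],
    [0.119,0.135,0],
    [0.122,0.132,0],
    [0.125,0.13,0],
    [0.127,0.127,0]
  ],
  "turn": [
    [0,0,0.188],
    [0,0,0.188],
    [0,0,0.188],
    [0,0,0.188],
    [0,0,0.188],
    [0,0,0.188],
    [0,0,0.188],
    [0,0,0.188]
  ],
  "fingers": 0
}}

```text
time: 25.62
tcp_pos: [0.6211, -0.0773, 0.1836]
tcp_rot: [-2.123, -2.311, 0.004]
contact_force: [1.0, -1.1, -0.3]
gripper_width: 0.999
gripper_force: 0.0
```

Request:
{"fn": "send_rows", "kwargs": {
  "offset": [
    [0.13,0.124,0],
    [0.133,0.121,0],
    [0,0,0.15],
    [0,0,0.2],
    [0,0,0.15],
    [0,0,0.1],
    [0,0,0],
    [0,0,0]
  ],
  "turn": [
    [0,0,0.188],
    [0,0,0.188],
    [0,0,0],
    [0,0,0],
    [0,0,0],
    [0,0,0],
    [0,0,0],
    [0,0,0]
  ]
}}

```text
time: 26.28
tcp_pos: [0.6641, -0.0228, 0.0631]
tcp_rot: [-2.172, -2.262, 0.007]
contact_force: [-0.2, 0.8, 0.8]
gripper_width: 0.997
gripper_force: 0.0
```

```bash
python3 - <<'E'
from h import *
from plan import *
im,d=grab_frame('scene'); save('scene6.png',im[60:300,150:400],2.4)
for n in('black_brush','white_brush'): print(n,[(round(r['score'],2),np.round(r['position'],3).tolist()) for r in nets.pinpoint('scene',n)[:4]])
plan([(.6665,-.0225,.0035,.041,15)])
E
```

```text
black_brush [(0.74, [0.665, -0.025, -0.002]), (0.66, [0.68, 0.408, 0.002]), (0.65, [0.728, -0.336, -0.0]), (0.61, [0.67, 0.162, 0.0])]
white_brush [(0.72, [0.443, -0.308, -0.0])]
start [ 0.668  -0.0231  0.0677] 0.0404
-> [ 0.6665 -0.0225  0.0035] 0.041 n 5 turn -0.001 [0.001, -0.001, 0.064]
```

View pics/scene6.png

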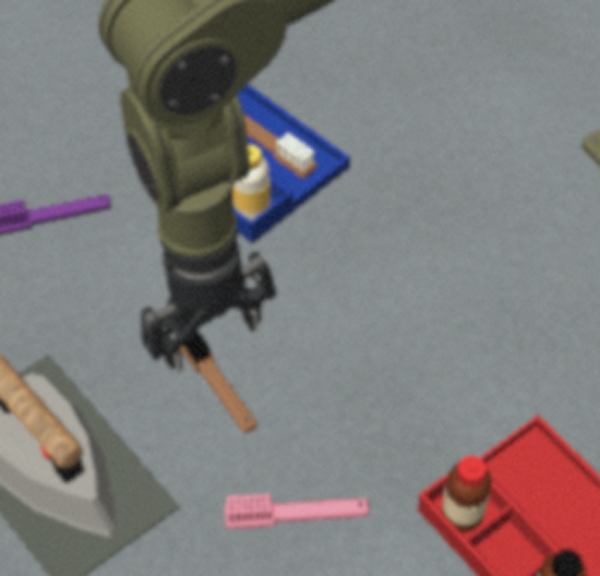

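The crop shows the white brush flat in the blue bay at (285,145), and the gripper straddling the black-bristled brush at (215,375).

Request:
{"fn": "send_rows", "kwargs": {
  "offset": [
    [0,0,0.08],
    [0,0,0.09],
    [0,0,0.07],
    [0,0,0.04],
    [0,0,0.02],
    [0,0,0],
    [0,0,0],
    [0,0,0]
  ],
  "turn": [
    [0,0,0],
    [0,0,0],
    [0,0,0],
    [0,0,0],
    [0,0,0],
    [0,0,0],
    [0,0,0],
    [0,0,0]
  ]
}}

```text
time: 27.1
tcp_pos: [0.6678, -0.023, 0.0075]
tcp_rot: [2.175, 2.265, 0.002]
contact_force: [0.2, -0.4, -0.9]
gripper_width: 0.999
gripper_force: 0.0
```

Request:
{"fn": "send_rows", "kwargs": {
  "offset": [
    [0,0,0.018],
    [0,0,0],
    [0,0,0]
  ],
  "turn": [
    [0,0,0],
    [0,0,0],
    [0,0,0]
  ]
}}

```text
time: 27.35
tcp_pos: [0.6667, -0.023, 0.0026]
tcp_rot: [-2.176, -2.266, -0.0]
contact_force: [0.5, -0.3, 0.5]
gripper_width: 1.001
gripper_force: 0.0
```

Request:
{"fn": "send_rows", "kwargs": {
  "offset": [
    [0,0,0],
    [0,0,0],
    [0,0,0],
    [0,0,0],
    [0,0,0],
    [0,0,0],
    [0,0,0],
    [0,0,0]
  ],
  "turn": [
    [0,0,0],
    [0,0,0],
    [0,0,0],
    [0,0,0],
    [0,0,0],
    [0,0,0],
    [0,0,0],
    [0,0,0]
  ],
  "fingers": 1
}}

```text
time: 28.02
tcp_pos: [0.667, -0.023, 0.0028]
tcp_rot: [2.176, 2.266, 0.001]
contact_force: [0.2, -0.3, 0.9]
gripper_width: 0.189
gripper_force: 62.2
```

Request:
{"fn": "send_rows", "kwargs": {
  "offset": [
    [0,0,-0.03],
    [0,0,-0.08],
    [0,0,-0.12],
    [0,0,-0.15],
    [0,0,-0.2],
    [0,0,-0.15],
    [0,0,-0.1],
    [0,0,0]
  ],
  "turn": [
    [0,0,0],
    [0,0,0],
    [0,0,0],
    [0,0,0],
    [0,0,0],
    [0,0,0],
    [0,0,0],
    [0,0,0]
  ]
}}

```text
time: 28.68
tcp_pos: [0.6699, -0.0231, 0.1747]
tcp_rot: [2.171, 2.261, 0.01]
contact_force: [0.4, -0.1, 0.1]
gripper_width: 0.186
gripper_force: 61.9
```

```bash
python3 - <<'E'
from plan import *
a=.124; t=np.array([.464,.313])-.041*np.array([np.cos(a),np.sin(a)]); print(t)
plan([(*t,.168,a,38)])
E
```

```text
[0.4233148  0.30792902]
start [ 0.6699 -0.0231  0.1747] 0.0406
-> [0.4233148  0.30792902 0.168     ] 0.124 n 11 turn -0.063 [[0.155, -0.106, 0.003], [0.156, -0.105, 0.003], [0.156, -0.104, 0.003], [0.157, -0.102, 0.003], [0.158, -0.101, 0.003], [0.159, -0.1, 0.003], [0.16, -0.099, 0.003], [0.16, -0.098, 0.003], [0.161, -0.096, 0.003], [0.162, -0.095, 0.003], [0.162, -0.094, 0.003]]
```

Request:
{"fn": "send_rows", "kwargs": {
  "offset": [
    [0.155,-0.105,0],
    [0.156,-0.104,0],
    [0.156,-0.103,0],
    [0.157,-0.101,0],
    [0.158,-0.1,0],
    [0.159,-0.099,0],
    [0.16,-0.098,0],
    [0.16,-0.097,0]
  ],
  "turn": [
    [0,0,-0.063],
    [0,0,-0.063],
    [0,0,-0.063],
    [0,0,-0.063],
    [0,0,-0.063],
    [0,0,-0.063],
    [0,0,-0.063],
    [0,0,-0.063]
  ]
}}

```text
time: 29.35
tcp_pos: [0.4866, 0.2187, 0.1674]
tcp_rot: [-2.106, -2.33, 0.003]
contact_force: [0.4, 0.6, -0.4]
gripper_width: 0.187
gripper_force: 61.9
```

Request:
{"fn": "send_rows", "kwargs": {
  "offset": [
    [0.161,-0.095,0],
    [0.162,-0.094,0],
    [0.162,-0.093,0],
    [0,0,0],
    [0,0,0.15],
    [0,0,0.2],
    [0,0,0.15],
    [0,0,0.08]
  ],
  "turn": [
    [0,0,-0.063],
    [0,0,-0.063],
    [0,0,-0.063],
    [0,0,0],
    [0,0,0],
    [0,0,0],
    [0,0,0],
    [0,0,0]
  ]
}}

```text
time: 30.02
tcp_pos: [0.4192, 0.3059, 0.0482]
tcp_rot: [-2.079, -2.354, 0.011]
contact_force: [-0.6, 0.3, -0.6]
gripper_width: 0.188
gripper_force: 61.9
```

Request:
{"fn": "send_rows", "kwargs": {
  "offset": [
    [0,0,0],
    [0,0,0],
    [0,0,0],
    [0,0,0]
  ],
  "turn": [
    [0,0,0],
    [0,0,0],
    [0,0,0],
    [0,0,0]
  ]
}}

```text
time: 30.35
tcp_pos: [0.4235, 0.3089, 0.054]
tcp_rot: [2.08, 2.354, 0.005]
contact_force: [-0.8, -0.1, -0.7]
gripper_width: 0.187
gripper_force: 61.9
```

```bash
python3 - <<'E'
from h import *
from plan import *
plan([(.423,.308,.009,.124,15)])
im,d=grab_frame('top'); save('top7.png',im[180:300,90:240],4)
E
```

```text
start [0.4235 0.3089 0.054 ] 0.1234
-> [0.423 0.308 0.009] 0.124 n 3 turn -0.002 [-0.001, -0.001, 0.075]
```

View pics/top7.png

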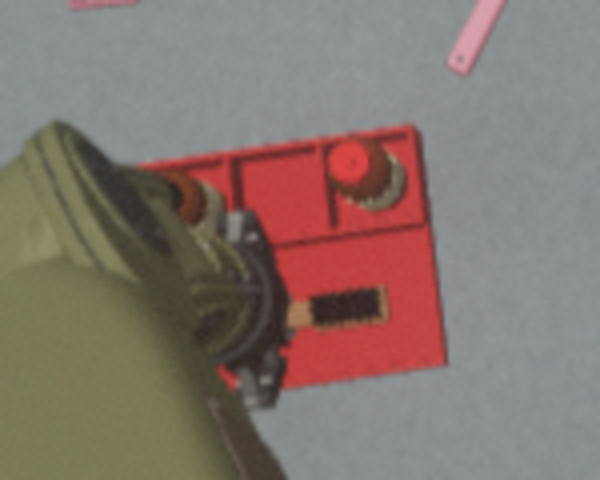

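The black brush hangs over the red bay with its head at (345,305), parallel to the caddy. Lowering.

Request:
{"fn": "send_rows", "kwargs": {
  "offset": [
    [0,0,0.06],
    [0,0,0.07],
    [0,0,0.05],
    [0,0,0.03],
    [0,0,0.01],
    [0,0,0],
    [0,0,0],
    [0,0,0]
  ],
  "turn": [
    [0,0,0],
    [0,0,0],
    [0,0,0],
    [0,0,0],
    [0,0,0],
    [0,0,0],
    [0,0,0],
    [0,0,0]
  ]
}}

```text
time: 31.07
tcp_pos: [0.4227, 0.3086, 0.0091]
tcp_rot: [2.08, 2.354, 0.002]
contact_force: [0.1, 0.4, -1.2]
gripper_width: 0.19
gripper_force: 61.9
```

Request:
{"fn": "send_rows", "kwargs": {
  "offset": [
    [0,0,0.005],
    [0,0,0.005],
    [0,0,0],
    [0,0,0]
  ],
  "turn": [
    [0,0,0],
    [0,0,0],
    [0,0,0],
    [0,0,0]
  ]
}}

```text
time: 31.4
tcp_pos: [0.4225, 0.3085, 0.0067]
tcp_rot: [2.08, 2.354, 0.001]
contact_force: [0.1, 0.7, 1.4]
gripper_width: 0.184
gripper_force: 61.9
```

Touching the floor; release and retreat.

Request:
{"fn": "send_rows", "kwargs": {
  "offset": [
    [0,0,0],
    [0,0,0],
    [0,0,0],
    [0,0,0],
    [0,0,-0.05],
    [0,0,-0.15],
    [0,0,-0.2],
    [0,0,-0.2]
  ],
  "turn": [
    [0,0,0],
    [0,0,0],
    [0,0,0],
    [0,0,0],
    [0,0,0],
    [0,0,0],
    [0,0,0],
    [0,0,0]
  ],
  "fingers": 0.6
}}

```text
time: 32.07
tcp_pos: [0.4211, 0.3074, 0.1277]
tcp_rot: [-2.079, -2.354, 0.004]
contact_force: [1.2, 0.6, -0.3]
gripper_width: 0.403
gripper_force: 0.0
```

Request:
{"fn": "send_rows", "kwargs": {
  "offset": [
    [0,0,-0.2],
    [0,0,-0.15],
    [-0.15,-0.05,0],
    [-0.18,-0.05,0],
    [-0.18,-0.05,0],
    [-0.18,-0.05,0],
    [-0.18,-0.05,0],
    [0,0,0]
  ],
  "turn": [
    [0,0,0],
    [0,0,0],
    [0,0,0],
    [0,0,0],
    [0,0,0],
    [0,0,0],
    [0,0,0],
    [0,0,0]
  ]
}}

```text
time: 32.73
tcp_pos: [0.3914, 0.1241, 0.197]
tcp_rot: [2.086, 2.348, -0.006]
contact_force: [0.2, 1.2, -0.1]
gripper_width: 0.401
gripper_force: 0.0
```

Request:
{"fn": "send_rows", "kwargs": {
  "offset": [
    [0,0,0],
    [0,0,0],
    [0,0,0],
    [0,0,0]
  ],
  "turn": [
    [0,0,0],
    [0,0,0],
    [0,0,0],
    [0,0,0]
  ]
}}

```text
time: 33.07
tcp_pos: [0.3945, 0.1305, 0.1967]
tcp_rot: [2.078, 2.356, 0.001]
contact_force: [1.0, 0.4, -0.1]
gripper_width: 0.398
gripper_force: 0.0
```

```bash
python3 - <<'E'
from h import *
im,d=grab_frame('top'); save('top8.png',im[150:300,90:440],2.2); grab_frame('scene')
C={'wet':(np.array([.480,-.2935]),.2665),'dry':(np.array([.464,.313]),.124)}
for n,k in(('amber_bottle','dry'),('black_cap_bottle','dry'),('black_brush','dry'),('white_bottle','wet'),('green_cap_bottle','wet'),('yellow_cap_bottle','wet'),('white_brush','wet')):
    for cam in('top','scene'):
        c,a=C[k]; out=[]
        for r in nets.pinpoint(cam,n):
            p=np.array(r['position']); q=p[:2]-c
            if np.hypot(*q)<.12: out.append((round(r['score'],2),round(1e3*(q[0]*np.cos(a)+q[1]*np.sin(a))),round(1e3*(-q[0]*np.sin(a)+q[1]*np.cos(a))),round(1e3*p[2])))
        print(n,cam,out[:2])
E
```

```text
amber_bottle top [(0.42, 51, -70, 6)]
amber_bottle scene [(0.59, 47, -71, 3), (0.33, -43, -4, 3)]
black_cap_bottle top [(0.62, 50, 61, 4)]
black_cap_bottle scene [(0.78, 45, 64, 1), (0.37, 49, -66, 5)]
black_brush top []
black_brush scene [(0.74, -47, 0, 4)]
white_bottle top [(0.8, 52, -66, 9)]
white_bottle scene [(0.61, 52, -68, 5)]
green_cap_bottle top [(0.81, 56, -1, 6)]
green_cap_bottle scene [(0.69, 51, -1, 5)]
yellow_cap_bottle top [(0.84, 47, 67, 0)]
yellow_cap_bottle scene [(0.9, 52, 62, 4)]
white_brush top [(0.76, -40, -2, 5)]
white_brush scene [(0.76, -41, -6, 0), (0.19, 50, -67, 4)]
```

View pics/top8.png

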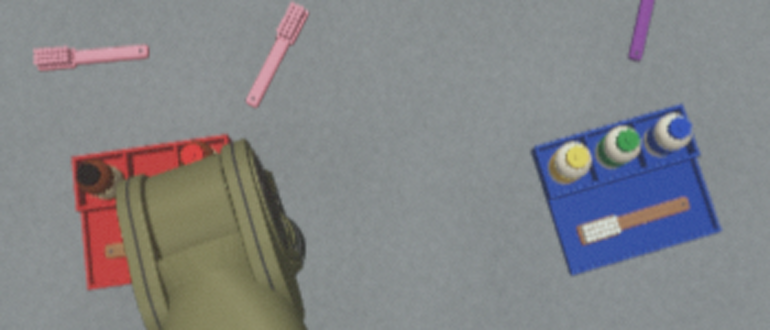

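The blue side is complete, with bottles at (570,160), (620,145) and (670,130) and the brush at (635,220). In the red caddy the parts hidden by the arm check out from the scene camera, and every position is within tolerance. Handing in.

```bash
python3 -c "from plant import ctrl; print(ctrl.finish_job())"
```

```text
the job is handed in; nothing more can be done
None
```

I handed the job in at about 33 s of the 120 s: both bottles are in their wells, both brushes lie in their bays, and the last camera check put everything within tolerance, though no verdict came back.

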